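# Close the vial carton and hold its spring arm wound to the stop

## Robot

A 6-joint arm with a two-finger parallel gripper is mounted at the origin on the work surface; the furniture and walls round the work are solid. World frame = base frame: x ahead of the robot, y to its left, z up, the work surface at z = 0. Lengths are in m, angles in degrees, forces in N, time in s.
With the tool pointing down it reaches from about 0.4 to 0.825 m from the base axis. Payload 7 kg.
Tool frame: the origin (TCP) lies midway between the tips of the shut fingers; the grasp point (between the pads) lies 19 mm behind it; z points along the fingers, y is the line along which they close (so a half turn about z gives the same grasp; the last joint's range is limited). The gripper opens to 88 mm and grips with 3 to 60 N. Pads are 19 mm wide; open, the fingers measure 130 mm over their backs; the gripper's body (78 mm by 193 mm) begins 47 mm behind the grasp point.
Start: joints at [92.538, 20.546, 0.682, 0, -70.136, -16.507], TCP at [0.163, 0.655, 0.227] pointing down, gripper open.
Joint ranges: [-176.03, 176.03], [-82.01, 121.73], [-58.28, 71.71], [-173.87, 95.51], [-174.79, -0.11], [-173.66, 173.66]. Speed limits (degrees/s): [136.94, 136.94, 172.46, 180, 180, 180].

## Interface

Orientations are given as [roll, pitch, yaw] about the fixed x, y, z axes, in that order (R = Rz(yaw) Ry(pitch) Rx(roll)).
In Python, from plant import ctrl gives the robot as it stands. The module is installed in compiled form; this text tells all that it offers.
- The arm moves only by the tool play_rows, never from a script. Its argument "commands" is a list that holds one entry, the list of rows, each a list of 7 numbers: the turn, a rotation vector about the tool's x, y, z in rad, then the shift along the tool's x, y, z in cm, then the finger opening in cm, from 0 to 8.76. In form: [[[ax, ay, az, x, y, z, grip], ...]]. A call has 1 to 8 rows; each row is the pose to reach, as a shift and turn from the pose commanded when the call began, along the tool's axes at that moment; what a row does not reach only later rows make up. A row lasts 1/12 s, in which the tool goes at most 41.7 mm and 7.16 degrees, less where a joint would pass 70% of its speed; a pose out of reach is approached as far as the arm can. A call with a gripper value outside its range is refused whole. The fingers move at their own pace and stop on an object; the grip force is fixed at half the most. Time passes only in rows, so rows that repeat a pose let the fingers close. It gives the time, the measured TCP pose, the force, the opening and the grip force at its end, in the units of the state.
- ctrl.get_obs(): the state, without advancing time (a new reading comes with each control period).
- ctrl.snapshot(name): name is "scene" or "top" or "wrist"; returns a dict with "color" (384x512x3 uint8, red, green, blue), "camera_matrix" (3x3 intrinsics, pixels), "origin" and "rotation" of the camera in the world; the wrist camera has in their place "hand_eye" (4x4, takes a point from camera to tool coordinates, whose origin is the TCP and whose axes are the flange's). Camera axes: x right, y down, z forward; pixel columns grow to the right and rows downward; lengths in m; the calibration is good to about 2 mm. The wrist camera is an equidistant fisheye: a pixel r from the principal point sees the ray r / f radians off the axis. A picture is of the moment at which its call begins: read the wrist's pose just before it. There is no depth.
- ctrl.close_job(): hands the job in; it is judged then, once.
Trained networks look in a picture, given as the dict that the camera call returned (one of the last four; its "shot" number tells which), for a name from the list of things; names that differ only in an ending like _2 or _b are one class to them, and where a whole thing is asked for, a point or a joint stands for the part that bears it (a point fixed in the world has none). Each returns a list of dicts, best first, with "conf" (0 to 1); they miss things now and then, are a little off and sometimes report something else, mostly with a low value. They report only what shows in the picture. A call takes as long as a camera call.
- ctrl.find_in(picture, name): "bbox" ([left, top, width, height] in pixels, round what is visible of it).
The state is a dict: "clock": time; "joint_pos": joint angles; "qvel": joint speeds; "tau": joint torques, N m; "tool_pos": TCP position; "orientation": TCP orientation; "force": force on the tool from outside, world axes, zero at the start; "moment": the same for the moment, N m; "opening": finger opening in m; "gripper_force": force on a finger pad.
Only numpy, scipy, OpenCV 4.12 (cv2) and the standard library are available. Lean on these libraries where they do the work, as an engineer would, in place of code of your own. Each camera call takes 0.05 s, during which the arm holds its last target. There are 200 camera calls.

## Task

Close the vial carton in the jig: fold the short flap down flat first while the long flap still stands open, then fold the long flap down flat over it. Only then, by its red handle, swing the blue spring-loaded hold-down arm round over the closed carton, against its spring, all the way to its stop, and finish while still holding it there with the gripper (if let go it springs back). Leave the bottles, beaker, tip box, tape roll and timer around it where they are.

Things in the scene. Friction and masses are not known exactly. Their poses are not given: they have to be found in the camera images.
- jig: aluminium base plate fixed to the bench, 235 x 200 mm, 12 mm high. Origin on the bench under the carton's centre; jig x is level, away from the robot at yaw 0, y level to the left, z up. On it a fixed cardboard carton, open on top, 110 mm along x, 160 mm along y, rim 82 mm above the bench, three vials well below the rim, and behind it the post of the blue arm.
- pivot_axis (a point): on the vertical axis of the blue arm, at jig x = +115 mm, y = 0, 109 mm above the bench. The boss there has 19 mm radius and ends 127 mm above the bench.
- short_flap (a joint): short flap: brown cardboard with a white strip near its free edge, 106 mm along jig x, 100 mm from hinge to free edge, 4 mm thick. Hinge line parallel to jig x through y = +80, z = 84 mm. 0 = closed, flat and level over the carton (its stop), pi/2 = upright, more = leaning outward to jig +y; starts at 1.65 to 1.95. Stays where it is left (hinge friction 0.06 N m).
- long_flap (a joint): long flap: plain brown cardboard, 110 mm along jig x, 150 mm from hinge to free edge, 4 mm thick. Hinge line parallel to jig x through y = -80, z = 89 mm. 0 = closed, flat and level over the short flap (its stop), pi/2 = upright, more = leaning outward to jig -y; starts at 1.65 to 1.95. Stays where it is left (hinge friction 0.06 N m).
- short_flap_edge (a point): middle of the free edge of the short flap
- long_flap_edge (a point): middle of the free edge of the long flap
- hold_arm (a joint): blue arm, 18 mm wide, top 114 mm above the bench: 0 = at rest, pointing to the jig's +y side behind the carton; grows anticlockwise seen from above to 1.40 rad = against its stop, pointing along jig -x over the middle of the closed carton, clear above the flaps. A spring drives it back to 0: about 0.8 N at the handle at rest, 4.6 N at the stop.
- hold_handle: upright round red handle on the free end of the blue arm, 130 mm from the pivot axis, 16 mm diameter (19 mm near its top), 52 mm high. Origin at the centre of its foot, on the arm's top 114 mm above the bench; its top is at 166 mm. It spins easily about its own upright axis.
- amber_bottle: amber glass bottle, bystander, 66 mm diameter, 135 mm high; origin at the centre of its underside
- beaker: glass beaker, bystander, 53 mm diameter, 68 mm high; origin at the centre of its underside
- tip_box: blue pipette tip box with clear lid, bystander, 84 x 122 x 86 mm; origin at the centre of its underside
- tape: roll of beige tape lying flat, bystander, 98 mm diameter, 25 mm high; origin at the centre of its underside
- timer: white lab timer lying flat, bystander, 62 x 68 x 19 mm; origin at the centre of its underside

How it is judged (in metres and radians):
On the way, in this order (a step that is already met when the one before it is completed fails the run):
1. the short flap lies flat while the long flap still stands open (value of joint short_flap below 0.12 rad and value of joint long_flap above 0.8 rad), for 0.2 s.
2. the long flap lies flat over the short flap, the arm still back (value of joint each of short_flap, long_flap below 0.12 rad and value of joint hold_arm below 0.5 rad), for 0.2 s.
At the end, for the whole second after the job is handed in: Both flaps lie flat (within 0.12 rad), the arm is within 0.06 rad of its stop and the fingers hold it there by the red handle with more than 1.5 N, through the last second (value of joint each of short_flap, long_flap below 0.12 rad and value of joint hold_arm above 1.34 rad and contact force between the fingers and hold_handle above 1.5 N); the arm keeps its last pose, push and grip.
It fails at once if the arm is swung over the carton while a flap is still up (value of joint hold_arm above 0.6 rad and value of joint any of short_flap, long_flap above 0.4 rad).
It fails at once if a bystander is shifted by more than 30 mm or tipped over (distance of any of amber_bottle, beaker, tip_box, tape, timer from where it was at the start of the episode above 0.03 m or angle between any of amber_bottle, beaker, tip_box, tape, timer's own z axis and vertical above 0.5 rad).
It also fails if it takes over 58 s, if anything falls off the work surface, if the arm or the gripper's body presses on something with over 40 N, if the wrist force passes 120 N, or if a joint passes its speed limit or range.

## Working session

There is one attempt and no reset: what is moved stays moved. The work goes in short steps, Python scripts to look and compute and a tool call to move; the robot and the scene stay as the last step left them, time stands still between calls to the robot, and variables do not carry over. Pictures are saved under pics/ and viewed, at most 10 in all, crops included, and the job is handed in when it is done.

Besides the shell and the picture viewer there is one more tool, called after "Emit:" as name(argument=value, ...) on one line, values as JSON. play_rows: Moves the arm, as the interface text tells. Its arguments: {"type":"object","properties":{"commands":{"type":"array","items":{"type":"array","items":{"type":"array","items":{"type":"number"}}}}},"required":["commands"]}

```bash
mkdir -p pics
cat > h.py <<'E'
import numpy as np,cv2
from plant import ctrl
from scipy.spatial.transform import Rotation as R
def save(p,n): cv2.imwrite(f'pics/{n}.png',p['color'][:,:,::-1])
E
python3 - <<'E'
from h import *
o=ctrl.get_obs();print(o)
ps=[]
for c in ['scene','top','wrist']:
    p=ctrl.snapshot(c);save(p,c+'0');ps.append(p['color'])
    print(c,{k:(np.round(v,3).tolist() if not isinstance(v,(int,float,str)) else v) for k,v in p.items() if k!='color'})
    for n in ['jig','short_flap','long_flap','hold_arm','hold_handle','amber_bottle','beaker','tip_box','tape','timer']:
        print(n,[(np.round(d['bbox']).tolist(),round(d['conf'],2)) for d in ctrl.find_in(p,n)[:2]])
E
```

```text
{'clock': 0.0, 'joint_pos': array([ 9.25383838e+01,  2.05904435e+01,  6.32955887e-01, -2.10341630e-02,
       -7.01345011e+01, -1.65063034e+01]), 'qvel': array([-0.09714785, -0.01949512, -0.01458342,  0.03905368,  0.11184252,
        0.11317577]), 'tau': array([ 8.63644673e-04, -5.82716274e+01,  2.93061072e+01,  6.99706972e+00,
        7.16474999e-03, -1.50871174e-04]), 'tool_pos': array([0.16283982, 0.65455629, 0.22562478]), 'orientation': array([ 1.79906184e+02, -7.18004689e-03, -1.39750773e+01]), 'force': array([-0.95364502, -0.67774668,  0.44942191]), 'moment': array([-0.0079826 , -0.02953131, -0.04924901]), 'gripper_force': 0.0, 'opening': 0.08778360368658561}
scene {'camera_matrix': [[394.946, 0.0, 254.348], [0.0, 394.946, 183.655], [0.0, 0.0, 1.0]], 'origin': [1.256, -0.437, 1.089], 'rotation': [-139.079, 0.553, 55.219], 'shot': 1}
jig [([222.0, 136.0, 88.0, 101.0], 0.59)]
short_flap [([257.0, 140.0, 35.0, 34.0], 0.57)]
long_flap [([222.0, 171.0, 36.0, 34.0], 0.61)]
hold_arm [([286.0, 152.0, 18.0, 46.0], 0.88)]
hold_handle [([298.0, 150.0, 6.0, 15.0], 0.43)]
amber_bottle [([33
[... 594 characters left out ...]
.0, 152.0, 38.0, 60.0], 0.94)]
hold_arm [([180.0, 157.0, 56.0, 38.0], 0.98), ([196.0, 195.0, 32.0, 44.0], 0.68)]
hold_handle []
amber_bottle [([131.0, 143.0, 29.0, 32.0], 0.84), ([195.0, 199.0, 33.0, 39.0], 0.67)]
beaker [([123.0, 231.0, 23.0, 16.0], 0.87)]
tip_box []
tape [([364.0, 182.0, 35.0, 40.0], 0.83)]
timer [([124.0, 186.0, 31.0, 32.0], 0.81)]
wrist {'camera_matrix': [[297.319, 0.0, 253.748], [0.0, 297.319, 188.183], [0.0, 0.0, 1.0]], 'hand_eye': [[-0.0, -0.953, -0.304, 0.083], [1.0, -0.0, 0.001, -0.001], [-0.001, -0.304, 0.953, -0.158], [0.0, 0.0, 0.0, 1.0]], 'shot': 3}
jig []
short_flap []
long_flap []
hold_arm []
hold_handle []
amber_bottle []
beaker []
tip_box []
tape []
timer []
```

View pics/scene0.png

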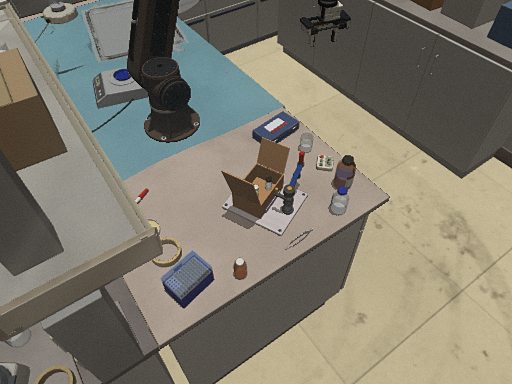

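View pics/top0.png

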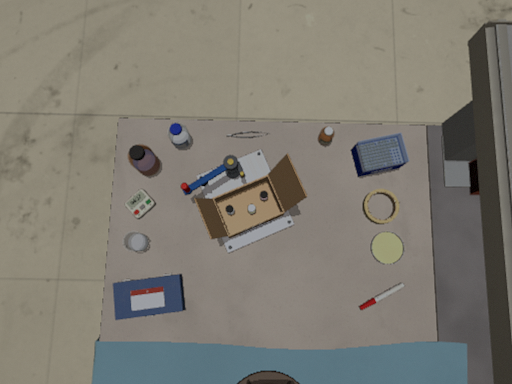

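The scene shows the jig (around px 265,190 in scene, 245,200 in top), with the blue arm and its red handle at about (184,188) in top. I'll look at enlarged crops next.

Run:
```python
import cv2,numpy as np
a=cv2.imread('pics/top0.png')[140:260,170:320]; b=cv2.imread('pics/scene0.png')[130:240,215:315]
a=cv2.resize(a,None,fx=5,fy=5,interpolation=cv2.INTER_CUBIC);b=cv2.resize(b,None,fx=5,fy=5,interpolation=cv2.INTER_CUBIC)
cv2.imwrite('pics/ca.png',a);cv2.imwrite('pics/cb.png',b)
```

```text
(no output)
```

View pics/ca.png

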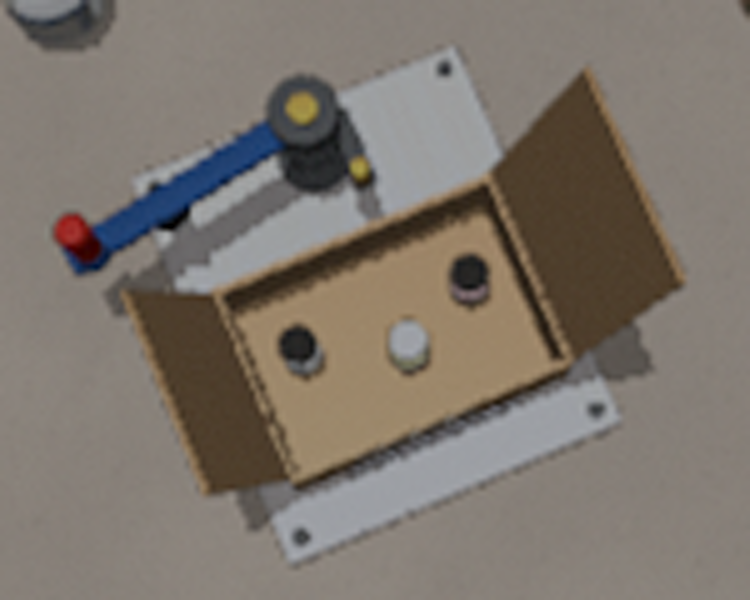

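View pics/cb.png

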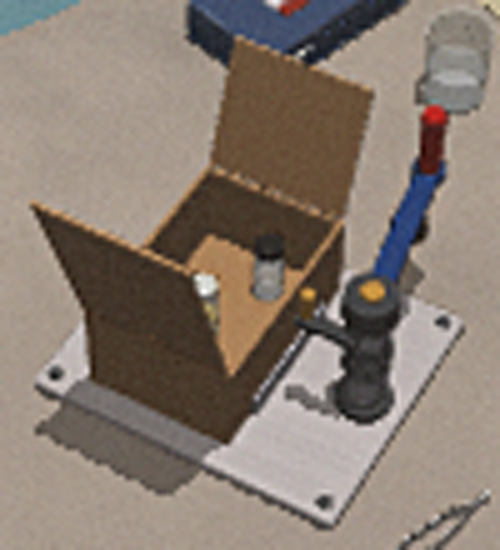

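The jig is yawed, with the short flap on the left and the long flap on the right. The handle top is at crop (72,232) in top and (434,115) in scene. I'll fit the jig model to both views.

```bash
cat > fit.py <<'E'
from h import *
from scipy.optimize import least_squares
cams={}
for c in ['top','scene']:
    p=ctrl.snapshot(c); cams[c]=(np.array(p['camera_matrix']),np.array(p['origin']),R.from_euler('xyz',p['rotation'],degrees=True).as_matrix())
off={'top':(170,140),'scene':(215,130)}
def model(q):
    x,y,yaw,s,l,a=q
    d={}
    for n,sx in (('-',-1),('+',1)):
        d['sh'+n]=(sx*.053,.08,.084); d['lh'+n]=(sx*.055,-.08,.089)
        d['sf'+n]=(sx*.053,.08-.1*np.cos(s),.084+.1*np.sin(s)); d['lf'+n]=(sx*.055,-.08+.15*np.cos(l),.089+.15*np.sin(l))
    d['boss']=(.115,0,.127)
    hx,hy=.115-.13*np.sin(a),.13*np.cos(a)
    d['ht']=(hx,hy,.166);d['hf']=(hx,hy,.116)
    M=R.from_euler('z',yaw).as_matrix()
    return {k:M@np.array(v)+[x,y,0] for k,v in d.items()}
obs={'top':{'sh+':(218,295),'sh-':(293,485),'lh+':(490,180),'lh-':(568,358),'sf+':(125,292),'sf-':(207,492),'lf+':(588,70),'lf-':(683,280),'boss':(302,107),'ht':(72,230)},
'scene':{'sh-':(213,170),'sh+':(342,222),'sf-':(238,40),'sf+':(373,95),'lf-':(35,205),'lf+':(210,276),'lh-':(88,310),'lh+':(232,373),'boss':(373,292),'ht':(434,113)}}
def res(q,full=False):
    m=model(q);r={}
    for c in obs:
        K,o,M=cams[c]
        for k,v in obs[c].items():
            u=K@(M.T@(m[k]-o)); r[c,k]=u[:2]/u[2]-(np.array(v)/5-.4+off[c])
    return r if full else np.concatenate(list(r.values()))
E
python3 - <<'E'
from fit import *
b=min((least_squares(res,[.45,.05,w,1.8,1.8,0],loss='soft_l1') for w in (-.5,.4,1)),key=lambda s:s.cost)
print(b.x,b.cost)
for k,v in res(b.x,True).items(): print(k,v.round(1))
for k,v in model(b.x).items(): print(k,v.round(3))
# triangulate handle top and boss freely
for k in ['ht','boss','sf-','sf+','lf-','lf+']:
    A=[];B=[]
    for c in obs:
        K,o,M=cams[c];d=M@np.linalg.inv(K)@np.r_[np.array(obs[c][k])/5-.4+off[c],1];d/=np.linalg.norm(d)
        P=np.eye(3)-np.outer(d,d);A.append(P);B.append(P@o)
    print(k,np.linalg.solve(sum(A),sum(B)).round(3))
K,o,M=cams['top']
for n,(u,v),z in [('amber',(145,159),.07),('beaker',(136,241),.04),('tipbox',(380,155),.08),('tape',(381,206),.02),('timer',(140,204),.02),('whitebottle',(180,135),.09),('bluebox',(148,297),.06)]:
    d=M@np.linalg.inv(K)@[u,v,1];print(n,(o+d*(z-o[2])/d[2]).round(3))
E
```

```text
[0.53921738 0.06425121 0.43078398 1.92114093 1.86002247 0.17816804] 11.044361816272193
('top', 'sh+') [-1.5 -0.7]
('top', 'sh-') [-0.8 -1.2]
('top', 'lh+') [ 0.  -2.6]
('top', 'lh-') [1.5 0. ]
('top', 'sf+') [-0.3 -0.7]
('top', 'sf-') [0.3 0.5]
('top', 'lf+') [-0.5 -1.3]
('top', 'lf-') [0.4 0.1]
('top', 'boss') [-0.2 -0.2]
('top', 'ht') [-0.2  0.1]
('scene', 'sh-') [-0.7 -1.1]
('scene', 'sh+') [ 0.1 -0.4]
('scene', 'sf-') [-0.7 -0.6]
('scene', 'sf+') [ 0.1 -0.8]
('scene', 'lf-') [-0.5 -0.6]
('scene', 'lf+') [-3.5 -0.7]
('scene', 'lh-') [-0.7 -0.1]
('scene', 'lh+') [-0.6  0.5]
('scene', 'boss') [ 0.  -0.3]
('scene', 'ht') [-0.  -0.2]
sh- [0.458 0.115 0.084]
lh- [ 0.523 -0.031  0.089]
sf- [0.443 0.146 0.178]
lf- [ 0.541 -0.07   0.233]
sh+ [0.554 0.159 0.084]
lh+ [0.623 0.015 0.089]
sf+ [0.54  0.19  0.178]
lf+ [ 0.64  -0.024  0.233]
boss [0.644 0.112 0.127]
ht [0.569 0.219 0.166]
hf [0.569 0.219 0.116]
ht [0.57  0.218 0.166]
boss [0.644 0.112 0.126]
sf- [0.445 0.147 0.175]
sf+ [0.539 0.19  0.174]
lf- [ 0.541 -0.069  0.23 ]
lf+ [ 0.642 -0.021  0.228]
amber [0.657 0.343 0.07 ]
beaker [0.44 0.36 0.04]
tipbox [ 0.681 -0.286  0.08 ]
tape [ 0.552 -0.303  0.02 ]
timer [0.543 0.362 0.02 ]
whitebottle [0.72  0.249 0.09 ]
bluebox [0.298 0.313 0.06 ]
```

Emit:
play_rows(commands=[[[0,0,0.11,4,3.6,-3,0],[0,0,0.22,7,6.4,-3,0],[0,0,0.33,10,9.2,-3,0],[0,0,0.44,13,11.9,-3,0],[0,0,0.56,16,14.6,-3,0],[0,0,0.67,19,17.3,-3,0],[0,0,0.78,22,20,-3,0],[0,0,0.895,25,22.8,-3,0]]])

```text
clock: 2.42
tool_pos: [0.3452, 0.3808, 0.257]
orientation: [-180.0, 0.0, -65.5]
force: [0.8, -0.1, 0.2]
opening: 0.0397
gripper_force: 0.0
```

Emit:
play_rows(commands=[[[0,0,0,3.5,-0.6,0,0],[0,0,0,7,-1.2,0,0],[0,0,0,10.5,-1.8,0,0],[0,0,0,14,-2.4,0,0],[0,0,0,17,-2.9,2,0],[0,0,0,19.3,-2.9,5,0],[0,0,0,20.4,-2.9,8.5,0],[0,0,0,20.4,-2.9,11.2,0]]])

```text
clock: 3.08
tool_pos: [0.4564, 0.2069, 0.1428]
orientation: [180.0, 0.0, -65.4]
force: [-0.1, 0.7, 0.1]
opening: 0.0005
gripper_force: 0.0
```

```bash
cat > where.py <<'E'
from h import *
def where():
    o=ctrl.get_obs();y=.4308;d=o['tool_pos']-[.5392,.0643,0]
    print('t',round(o['clock'],2),'jig',(R.from_euler('z',-y).apply(d)*1000).round(1),o['orientation'].round(1),'F',o['force'].round(1),o['opening'].round(4),o['gripper_force'],o['joint_pos'].round(0))
if __name__=='__main__': where()
E
python3 where.py
```

```text
Traceback (most recent call last):
  File "where.py", line 5, in <module>
    if __name__=='__main__': where()
                             ~~~~~^^
  File "where.py", line 4, in where
    print('t',round(o['clock'],2),'jig',(R.from_euler('z',-y).apply(d)*1000).round(1),o['orientation'].round(1),'F',o['force'].round(1),o['opening'].round(4),o['gripper_force'],o['joint_pos'].round(0))
                                                                                                                                        ^^^^^^^^^^^^^^^^^^
AttributeError: 'float' object has no attribute 'round'
```

Emit:
play_rows(commands=[[[0,0,0,2,0,-0.4,0],[0,0,0,4,0,-0.8,0],[0,0,0,5.8,0,-1.2,0],[0,0,0,7.4,0,-1.4,0],[0,0,0,8.8,0,-1.3,0],[0,0,0,10,0,-1,0],[0,0,0,11,0,-0.7,0],[0,0,0,12.1,0,0,0]]])

```text
clock: 3.75
tool_pos: [0.5076, 0.0992, 0.1448]
orientation: [-179.9, 0.0, -65.2]
force: [-0.7, 0.2, 1.2]
opening: 0.0005
gripper_force: 0.5
```

Emit:
play_rows(commands=[[[0,0,0,0.8,0,0.8,0],[0,0,0,1.5,0,1.7,0],[0,0,0,2,0,2.6,0],[0,0,0,2.4,0,3.6,0],[0,0,0,2.7,0,4.6,0],[0,0,0,2.8,0,5.5,0],[0,0,0,2.8,0,5.8,0],[0,0,0,2.8,0,5.8,0]]])

```text
clock: 4.42
tool_pos: [0.5183, 0.0737, 0.0863]
orientation: [179.9, -0.0, -65.2]
force: [-1.0, -1.5, 3.0]
opening: 0.0005
gripper_force: 1.1
```

```bash
sed -i "s/o\['opening'\].round(4)/round(o['opening'],4)/" where.py
python3 - <<'E'
from where import *
where()
ims=[]
for c in ['top','scene']:
    p=ctrl.snapshot(c); x,y=(160,130) if c=='top' else (190,110)
    ims.append(cv2.resize(p['color'][y:y+140,x:x+160,::-1],None,fx=2.5,fy=2.5,interpolation=cv2.INTER_CUBIC))
cv2.imwrite('pics/s1.png',np.hstack(ims))
E
```

```text
t 4.42 jig [-15.1  17.3  86.3] [179.9  -0.  -65.2] F [-1.  -1.5  3. ] 0.0005 1.1489098577795653 [ 30.  14. -29.   0. -47.  -5.]
```

View pics/s1.png

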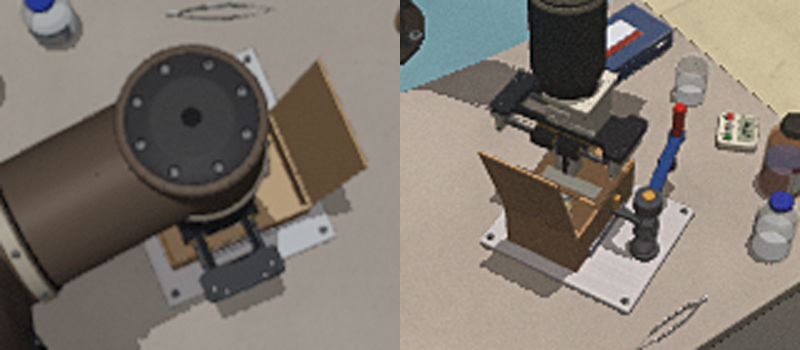

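Emit:
play_rows(commands=[[[0,0,0,0,0,-2,0],[0,0,0,0,0,-5.5,0],[0,0,0,0,0,-9.5,0],[0,0,0,0,0,-13.5,0],[0,0,0,0,0,-17,0],[0,0,0,1,0,-19.8,0],[0,0,0,4,0,-20.5,0],[0,0,0,8,0,-20.5,0]]])

```text
clock: 5.18
tool_pos: [0.5534, 0.0029, 0.2951]
orientation: [-179.6, -0.0, -65.0]
force: [0.3, -0.4, 0.1]
opening: 0.0001
gripper_force: 0.0
```

Emit:
play_rows(commands=[[[0,0,0,4,0,0,0],[0,0,0,8,0,0,0],[0,0,0,11,0,0,0],[0,0,0,12,0,2,0],[0,0,0,12,0,5,0],[0,0,0,12,0,8,0],[0,0,0,12,0,9.6,0],[0,0,0,12,0,9.6,0]]])

```text
clock: 5.85
tool_pos: [0.5998, -0.1072, 0.1906]
orientation: [179.6, 0.2, -65.3]
force: [-1.2, 0.5, -1.0]
opening: 0.0004
gripper_force: 0.0
```

```bash
python3 where.py
```

```text
t 5.85 jig [ -16.6 -181.2  190.6] [179.6   0.2 -65.3] F [-1.2  0.5 -1. ] 0.0004 0.0 [  8.  16. -11.  -0. -64.  17.]
```

Emit:
play_rows(commands=[[[0,0,0,-2.5,0,-0.1,0],[0,0,0,-5,0,-0.2,0],[0,0,0,-7,0,-0.4,0],[0,0,0,-9,0,-0.4,0],[0,0,0,-10.3,0,-0.3,0],[0,0,0,-11.7,0,-0.1,0],[0,0,0,-13,0,0.3,0],[0,0,0,-14.2,0,0.9,0]]])

```text
clock: 6.52
tool_pos: [0.5435, 0.0226, 0.1877]
orientation: [-179.9, -0.0, -65.2]
force: [0.7, -0.3, 1.0]
opening: 0.0003
gripper_force: 0.3
```

Emit:
play_rows(commands=[[[0,0,0,-1.1,0,0.7,0],[0,0,0,-2.2,0,1.6,0],[0,0,0,-3.1,0,2.6,0],[0,0,0,-3.9,0,3.8,0],[0,0,0,-4.5,0,5,0],[0,0,0,-5,0,6.3,0],[0,0,0,-5.3,0,7.7,0],[0,0,0,-5.4,0,9.1,0]]])

```text
clock: 7.18
tool_pos: [0.5198, 0.0711, 0.0942]
orientation: [180.0, 0.0, -65.2]
force: [0.4, -0.0, 0.0]
opening: 0.0006
gripper_force: 0.3
```

Emit:
play_rows(commands=[[[0,0,0,0,0,0.1,0],[0,0,0,0,0,0.1,0],[0,0,0,0,0,0.1,0],[0,0,0,0,0,0.1,0]]])

```text
clock: 7.52
tool_pos: [0.5206, 0.0705, 0.0951]
orientation: [-180.0, -0.0, -65.3]
force: [-0.3, -0.5, 0.1]
opening: 0.0004
gripper_force: 0.0
```

```bash
python3 where.py
```

```text
t 7.52 jig [-14.3  13.4  95.1] [-180.    -0.   -65.3] F [-0.3 -0.5  0.1] 0.0004 0.0 [ 29.  14. -28.   0. -48.  -4.]
```

Emit:
play_rows(commands=[[[0,0,0,0,0,0.2,0],[0,0,0,0,0,0.4,0],[0,0,0,0,0,0.5,0],[0,0,0,0,0,0.6,0],[0,0,0,0,0,0.6,0],[0,0,0,0,0,0.6,0]]])

```text
clock: 8.02
tool_pos: [0.5209, 0.0706, 0.0907]
orientation: [-179.9, -0.0, -65.2]
force: [-6.6, 0.6, 19.4]
opening: 0.0005
gripper_force: 9.7
```

```bash
python3 where.py
```

```text
t 8.02 jig [-14.   13.4  90.7] [-179.9   -0.   -65.2] F [-6.6  0.6 19.4] 0.0005 9.716017890750663 [ 29.  14. -28.   0. -47.  -4.]
```

Emit:
play_rows(commands=[[[0,0,0,0,0,-3,0],[0,0,0,0,0,-6.5,0],[0,0,-0.12,0,0,-10,2],[0,0,-0.24,0,0,-13.5,4],[0,0,-0.36,-2,-1.9,-15,6],[0,0,-0.48,-4.7,-4.3,-15,8.7],[0,0,-0.6,-7.4,-6.8,-15,8.7],[0,0,-0.72,-10,-9.2,-15,8.7]]])

```text
clock: 8.68
tool_pos: [0.5625, 0.2012, 0.2396]
orientation: [-179.9, -0.0, -23.7]
force: [0.8, -0.5, 0.4]
opening: 0.035
gripper_force: 0.0
```

Emit:
play_rows(commands=[[[0,0,-0.12,0,0,0,8.7],[0,0,-0.24,0,0,0,8.7],[0,0,-0.36,0,0,0,8.7],[0,0,-0.48,0,0,0,8.7],[0,0,-0.6,0,0,0,8.7],[0,0,-0.72,0,0,0,8.7],[0,0,-0.82,0,0,0,8.7],[0,0,-0.85,0,0,0,8.7]]])

```text
clock: 9.35
tool_pos: [0.5619, 0.1997, 0.2385]
orientation: [-180.0, -0.0, 25.0]
force: [0.4, -1.0, -0.3]
opening: 0.085
gripper_force: 0.0
```

Run:
```python
from where import *
where()
o=ctrl.get_obs();p=ctrl.snapshot('wrist');q=ctrl.snapshot('scene')
print([(d['bbox'],d['conf']) for d in ctrl.find_in(p,'hold_handle')[:2]])
# predict handle pixel in wrist
H=np.array(p['hand_eye']);K=np.array(p['camera_matrix']);T=R.from_euler('xyz',o['orientation'],degrees=True)
for P in ([.569,.219,.166],[.569,.219,.116]):
    t=T.inv().apply(np.array(P)-o['tool_pos']);c=H[:3,:3].T@(t-H[:3,3]);th=np.arctan2(np.hypot(*c[:2]),c[2]);u=c[:2]/np.hypot(*c[:2])*th*K[0,0]+K[:2,2];print(P,'tool',t.round(3),'pix',u.round(1)); 
    cv2.circle(p['color'],tuple(int(v) for v in u.round()),3,(0,255,0),1)
b=cv2.resize(q['color'][110:250,190:350],(439,384),interpolation=cv2.INTER_CUBIC)
cv2.imwrite('pics/w2.png',cv2.resize(np.hstack([p['color'],b])[:,:,::-1],None,fx=.84,fy=.84))
```

```text
t 9.35 jig [ 77.2 113.5 238.5] [-180.   -0.   25.] F [ 0.4 -1.  -0.3] 0.085 0.0 [ 38.  13.  -9.  -0. -69.  77.]
[([227.1, 160.7, 20.9, 29.6], 0.69)]
[0.569, 0.219, 0.166] tool [ 0.015 -0.014  0.073] pix [236.5 182.5]
[0.569, 0.219, 0.116] tool [ 0.015 -0.014  0.123] pix [239.3 167.8]
```

View pics/w2.png

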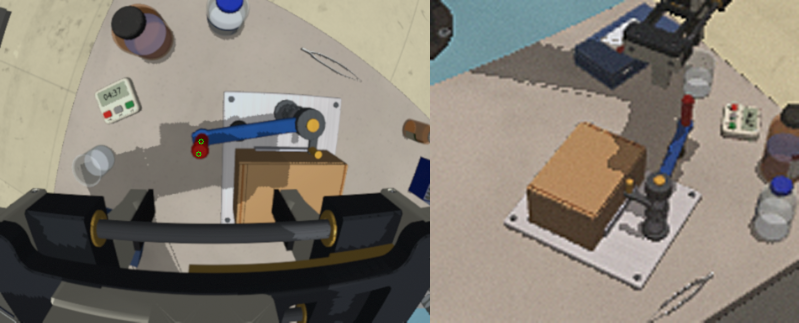

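Emit:
play_rows(commands=[[[0,0,0,0.8,-0.7,0.5,8.7],[0,0,0,1.5,-1.4,2,8.7],[0,0,0,1.5,-1.4,4.5,8.7],[0,0,0,1.5,-1.4,7,8.7],[0,0,0,1.5,-1.4,9.5,8.7],[0,0,0,1.5,-1.4,10.8,8.7],[0,0,0,1.5,-1.4,11,8.7],[0,0,0,1.5,-1.4,11,8.7]]])

```text
clock: 10.17
tool_pos: [0.5696, 0.2188, 0.1276]
orientation: [180.0, 0.1, 24.7]
force: [0.2, 0.6, 0.8]
opening: 0.0871
gripper_force: 0.0
```

Emit:
play_rows(commands=[[[0,0,0,0,0,0,4],[0,0,0,0,0,0,3],[0,0,0,0,0,0,1],[0,0,0,0,0,0,0],[0,0,0,0,0,0,0],[0,0,0,0,0,0,0],[0,0,0,0,0,0,0],[0,0,0,0,0,0,0]]])

```text
clock: 10.83
tool_pos: [0.5698, 0.2188, 0.1287]
orientation: [-180.0, -0.0, 24.7]
force: [-0.2, 0.2, -0.4]
opening: 0.0388
gripper_force: 0.0
```

```bash
python3 where.py
```

```text
t 10.83 jig [ 92.3 127.6 128.7] [-180.    -0.    24.7] F [-0.2  0.2 -0.4] 0.0388 0.0 [ 39.  19. -15.  -0. -56.  75.]
```

Emit:
play_rows(commands=[[[0,0,0,0,0,0,0],[0,0,0,0,0,0,0],[0,0,0,0,0,0,0],[0,0,0,0,0,0,0],[0,0,0,0,0,0,0],[0,0,0,0,0,0,0],[0,0,0,0,0,0,0],[0,0,0,0,0,0,0]]])

```text
clock: 11.5
tool_pos: [0.5699, 0.2184, 0.1286]
orientation: [180.0, 0.0, 24.7]
force: [2.3, -4.1, -0.0]
opening: 0.0159
gripper_force: 30.0
```

Run:
```python
from where import *
where()
# arc in tool axes at yaw 24.7: x=jig x, y=-jig y ; from a=.178 to 1.571, pivot jig (115,0)
a0=.178
for a in np.linspace(a0,1.571,17)[1:]: print(round(a,3),((-13*np.sin(a)+13*np.sin(a0))).round(2),(-(13*np.cos(a)-13*np.cos(a0))).round(2))
```

```text
t 11.5 jig [ 92.3 127.2 128.6] [180.    0.   24.7] F [ 2.3 -4.1 -0. ] 0.0159 29.999804003164172 [ 39.  19. -15.   0. -56.  75.]
0.265 -1.1 0.25
0.352 -2.18 0.59
0.439 -3.23 1.03
0.526 -4.23 1.55
0.613 -5.18 2.16
0.7 -6.08 2.85
0.787 -6.91 3.62
0.874 -7.67 4.46
0.962 -8.36 5.36
1.049 -8.97 6.31
1.136 -9.49 7.31
1.223 -9.92 8.36
1.31 -10.26 9.44
1.397 -10.5 10.55
1.484 -10.65 11.67
1.571 -10.7 12.8
```

Emit:
play_rows(commands=[[[0,0,0,-1.1,0.25,0,0],[0,0,0,-2.2,0.6,0,0],[0,0,0,-3.2,1,0,0],[0,0,0,-4.2,1.55,0,0],[0,0,0,-5.2,2.15,0,0],[0,0,0,-6.1,2.85,0,0],[0,0,0,-6.9,3.6,0,0],[0,0,0,-7.7,4.45,0,0]]])

```text
clock: 12.17
tool_pos: [0.5178, 0.1457, 0.1286]
orientation: [-180.0, -0.0, 24.7]
force: [3.4, 1.8, -3.2]
opening: 0.016
gripper_force: 30.0
```

```bash
python3 where.py
```

```text
t 12.17 jig [ 14.5  82.9 128.6] [-180.    -0.    24.7] F [ 3.4  1.8 -3.2] 0.016 29.999884497374296 [ 37.  13. -24.  -0. -53.  78.]
```

Emit:
play_rows(commands=[[[0,0,0,-0.7,0.9,0,0],[0,0,0,-1.3,1.85,0,0],[0,0,0,-1.8,2.85,0,0],[0,0,0,-2.2,3.9,0,0],[0,0,0,-2.6,5,0,0],[0,0,0,-2.8,6.1,0,0],[0,0,0,-2.95,7.2,0,0],[0,0,0,-3,8.1,0,0]]])

```text
clock: 12.83
tool_pos: [0.5241, 0.0584, 0.1284]
orientation: [-180.0, 0.1, 24.7]
force: [-4.4, 4.1, 3.6]
opening: 0.0157
gripper_force: 30.0
```

Emit:
play_rows(commands=[[[0,0,0,0,0.2,0,0],[0,0,0,0,0.4,0,0],[0,0,0,0,0.4,0,0],[0,0,0,0,0.4,0,0]]])

```text
clock: 13.17
tool_pos: [0.5254, 0.0559, 0.1284]
orientation: [-179.9, 0.1, 24.7]
force: [-8.3, 5.0, 4.9]
opening: 0.0159
gripper_force: 30.0
```

```bash
python3 where.py
```

```text
t 13.17 jig [-16.1  -1.9 128.4] [-1.799e+02  1.000e-01  2.470e+01] F [-8.3  5.   4.9] 0.0159 30.000755209475756 [ 27.  12. -25.  -0. -53.  87.]
```

Emit:
play_rows(commands=[[[0,0,0,0,0.2,0,0],[0,0,0,0,0.3,0,0],[0,0,0,0,0.3,0,0],[0,0,0,0,0.3,0,0],[0,0,0,0,0.3,0,0]]])

```text
clock: 13.58
tool_pos: [0.5261, 0.0544, 0.1283]
orientation: [-179.9, 0.1, 24.7]
force: [-12.1, 12.0, 9.0]
opening: 0.0156
gripper_force: 30.0
```

Run:
```python
from where import *
where()
ims=[]
for c in ['top','scene']:
    p=ctrl.snapshot(c); x,y=(110,120) if c=='top' else (190,110)
    ims.append(cv2.resize(p['color'][y:y+150,x:x+160+40*(c=='top'),::-1],None,fx=2.2,fy=2.2,interpolation=cv2.INTER_CUBIC))
cv2.imwrite('pics/s3.png',np.hstack(ims))
```

```text
t 13.58 jig [-16.1  -3.5 128.3] [-1.799e+02  1.000e-01  2.470e+01] F [-12.1  12.    9. ] 0.0156 30.00539604574442 [ 27.  12. -25.  -0. -53.  88.]
```

View pics/s3.png

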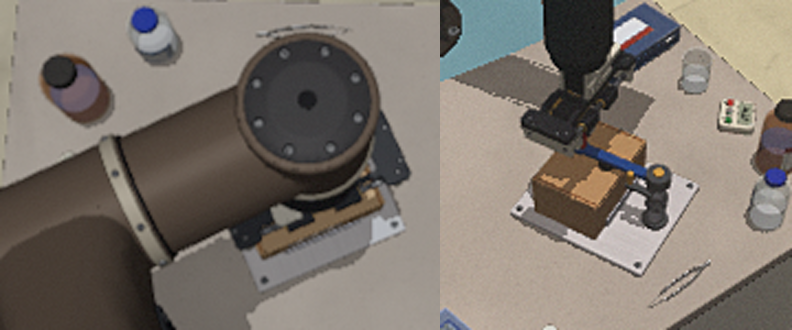

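The arm is over the closed carton. The side force rises steeply while the handle hardly moves, so it is on its stop and still gripped. Handing in.

```bash
python3 -c "
from plant import ctrl
print(ctrl.close_job())"
```

```text
the job is handed in; nothing more can be done
None
```

I handed the job in at about 14 s: the short flap was folded first, then the long flap over it, and the blue arm is held at its stop by its red handle with a 30 N grip; no verdict came back, and I saw no bystander disturbed.

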